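# Push the stuck liner out of the bun filler's nozzle body

## Task

Strip the bun filler's nozzle body for washing: take the push-out tool from its green holder, feel its nose through the loose brass ring in the top of the steel nozzle body, and press the stuck white liner down with it, gently and without ramming the tool against the body or the ring, until the liner drops out of the far side into the blue tray. Then draw the tool out and stand it back in its holder, fully down; leave the basket, bottle, jar and nozzle tip alone.

Things in the scene. Friction and masses are not known exactly. Their poses are not given: they have to be found in the camera images.
- stand: Steel stand, 170 x 206 mm, 122.5 mm high, fixed. A bridge (plate 150 x 150, top 85 mm up, two star-knob clamps 32 mm tall on its y axis) over an open blue tray. The round nozzle body, 62 mm across its head, is clamped on the plate, bore upright. Origin: on the table under the bore's axis; z up.
- bore_mouth (a point): On the bore's axis at the nozzle body's flat top, 122.5 mm above the table. There an opening 34 mm wide, 2 mm deep shows a brass ring (top 2.3 mm down, 5 mm thick, hole 23 mm) that floats: its hole is 3 to 4 mm off the axis, direction not reported; about 6 N of side push shifts it. Below it the bore is 33 mm wide down to 37.5 mm under the top.
- liner_center (a point): Centre of the white plastic liner: tube 31 mm outside, 15 mm bore, 26 mm long, upright in the bore, its top 8 to 13 mm under the nozzle body's top. Two rubber rings grip it: it slides under some 10 to 22 N, then less once its top is 21.5 mm down, and falls free when its top is about 34 mm down. It weighs 20 g.
- tray_floor (a point): Centre of the blue tray's floor, 4 mm above the table, straight below the bore; x and y as the stand's. The tray is 146 mm (x) by 128 mm (y), its walls reach 34 mm above the table.
- pusher: Push-out tool, one piece, about 0.24 kg, 117 mm long: steel nose 21 mm thick and 37 mm long (0.7 mm edge chamfer), then a steel collar 44 mm across and 8 mm thick, then a round black grip 22 mm thick and 72 mm long. Origin: centre of the nose's flat end; z points from nose to grip. It starts upright in the holder, its collar resting on it.
- pusher_grip (a point): Centre of the tool's black grip, half-way up it, 81 mm from the nose's end, on the tool's axis.
- pusher_nose (a point): Centre of the flat end of the tool's nose. With the collar on the nozzle body's top this end is 37 mm below that top.
- holder_mouth (a point): Centre of the round hole in the top of the fixed green holder block, 90 x 90 mm and 46 mm high. The hole is 26 mm wide with a 2 mm chamfer and 40 mm deep, upright; with the tool fully down its collar rests on the block and the nose's end is 37 mm below this point.
- bun_basket: Wicker basket with two cream buns, 134 x 194 mm, 56 mm high; origin under its centre. Leave alone.
- sanitiser: White sanitiser bottle, 64 mm across, 190 mm high; origin under its centre. Leave alone.
- grease_jar: Small yellow jar with a white lid, 60 mm across, 48 mm high; origin under its centre. Leave alone.
- nozzle_tip: Cone-shaped steel nozzle tip, 60 mm across at its foot, 55 mm high; origin under its centre. Leave alone.
Not all that is in view belongs to the job. Leave any purple look-alike of the pusher alone.

How it is judged:
By the outcome, as a careful person would: the job done as asked, in the order asked, and still so for the second after the job is handed in, with the robot touching nothing.
It also fails if it takes over 72 s, if anything falls off the work surface, if the arm or the gripper's body presses on something with over 40 N, if the wrist force passes 120 N, or if a joint passes its speed limit or range.

## Robot

A 7-joint arm with a two-finger parallel gripper is mounted at the origin on the work surface. World frame = base frame: x ahead of the robot, y to its left, z up, the work surface at z = 0. Lengths are in m, angles in rad, forces in N, time in s.
With the tool pointing down it reaches from about 0.425 to 0.925 m from the base axis. Payload 6.8 kg.
Tool frame: the origin (TCP) lies midway between the tips of the shut fingers; the grasp point (between the pads) lies 19 mm behind it; z points along the fingers, y is the direction in which the jaws open and shut (so a half turn about z gives the same grasp; the last joint's range is limited). The gripper opens to 88 mm and grips with 3 to 60 N. Pads are 20 mm wide; open, the fingers measure 115 mm over their backs; the gripper's body (75 mm by 178 mm) begins 61 mm behind the grasp point.
Start: joints at [1.16, 0.477, 0.022, 1.555, -0.011, 1.109, -0.083], TCP at [0.201, -0.644, 0.223] pointing down, gripper open.
Joint ranges: [-2.96, 2.96], [-0.34, 2.1], [-1.41, 1.46], [0.24, 2.44], [-1.37, 4.51], [0.17, 1.92], [-2.96, 2.96]. Speed limits (rad/s): [2.39, 2.39, 3.14, 3.14, 3.14, 3.14, 3.14].

## Interface

Orientations are given as a rotation vector (axis times angle).
In Python, from bench import telemetry, grab_frame, order gives the robot as it stands. The module is installed in compiled form; this text tells all that it offers.
- The arm moves only by the tool send_rows, never from a script. Its arguments are lists of equal length, an entry for each row: "xyz": the shift along the world's x, y, z in cm, a list of three; "twist": the turn, a rotation vector about the world's x, y, z in degrees, a list of three; "jaw": the closure, from 0 (fully open) to 1 (shut). A call has 1 to 5 rows; each row shifts and turns the commanded pose from where the row before left it; what a row does not reach is not made up. A row lasts 1/10 s, in which the tool goes at most 50 mm and 8.59 degrees, less where a joint would pass 70% of its speed; a pose out of reach is approached as far as the arm can. A call with a gripper value outside its range is refused whole. The fingers move at their own pace and stop on an object; "squeeze" is the grip in N (left out, the last holds). Time passes only in rows, so rows that do not move let the fingers close. It gives the time, the measured TCP pose, the force and the opening at its end, in the units of the state.
- telemetry.sense(): the state, without advancing time (a new reading comes with each control period).
- grab_frame(name): name is "scene" or "top" or "wrist"; returns a dict with "frame" (480x640x3 uint8, red, green, blue), "z_map" (480x640 float32, m along the optical axis (not along the pixel's ray), 0 where there is no reading), "intrinsics" (3x3 intrinsics, pixels), "dist" ([k1, k2, p1, p2, k3] as OpenCV has them; the pictures are not rectified), "origin" and "orientation" of the camera in the world; the wrist camera has in their place "tool_from_camera" (4x4, takes a point from camera to tool coordinates, whose origin is the TCP and whose axes are the flange's). Camera axes: x right, y down, z forward; pixel columns grow to the right and rows downward; lengths in m; the calibration is good to about 2 mm. A picture is of the moment at which its call begins: read the wrist's pose just before it.
- order.sign_off(): hands the job in, once; it reports no verdict.
The state is a dict: "t": time; "joint_positions": joint angles; "qvel": joint speeds; "joint_torque": joint torques, N m; "tcp_pos": TCP position; "tcp_rot": TCP orientation; "contact_force": force on the tool from outside, world axes, zero at the start; "wrist_torque": the same for the moment, N m; "grip_width": finger opening in m.
Only numpy, scipy, OpenCV 4.12 (cv2) and the standard library are available. Lean on these libraries where they do the work, as an engineer would, in place of code of your own. Each camera call takes 0.05 s, during which the arm holds its last target. There are 200 camera calls.

## Working session

There is one attempt and no reset: what is moved stays moved. The work goes in short steps, Python scripts to look and compute and a tool call to move; the robot and the scene stay as the last step left them, time stands still between calls to the robot, and variables do not carry over. Pictures are saved under pics/ and viewed, on a budget of 10 in all, crops included, one or two more only if the job needs it, and the job is handed in when it is done.

Besides the shell and the picture viewer there is one more tool, called after "Call:" as a command line: name --argument value ..., lists and objects as JSON in quotes. send_rows: Moves the arm, as the interface text tells. Its arguments: {"type":"object","properties":{"xyz":{"type":"array"},"twist":{"type":"array"},"jaw":{"type":"array"},"squeeze":{"type":"number"}},"required":["xyz","twist","jaw"]}

```bash
mkdir -p pics
cat > h.py <<'E'
import numpy as np,cv2,pickle
from scipy.spatial.transform import Rotation as R
from bench import telemetry,grab_frame,order
def rot(o):
    o=np.array(o,float)
    return o if o.shape==(3,3) else (R.from_rotvec(o).as_matrix() if o.size==3 else R.from_quat(o).as_matrix())
def snap(n):
    s=telemetry.sense(); f=grab_frame(n)
    if 'tool_from_camera' in f:
        T=np.eye(4);T[:3,:3]=rot(s['tcp_rot']);T[:3,3]=s['tcp_pos'];T=T@np.array(f['tool_from_camera'])
    else:
        T=np.eye(4);T[:3,:3]=rot(f['orientation']);T[:3,3]=f['origin']
    f['T']=T; return f
def cloud(f):
    K=np.array(f['intrinsics']);v,u=np.mgrid[:480,:640]
    p=cv2.undistortPoints(np.stack([u,v],-1).reshape(-1,1,2).astype(np.float64),K,np.array(f['dist'])).reshape(480,640,2)
    z=f['z_map'].astype(float)
    P=np.dstack([p*z[...,None],z]); W=P@f['T'][:3,:3].T+f['T'][:3,3]; W[z==0]=np.nan
    return W
def ray(f,u,v,h):
    K=np.array(f['intrinsics']);p=cv2.undistortPoints(np.array([[[u,v]]],float),K,np.array(f['dist'])).ravel()
    d=f['T'][:3,:3]@np.array([p[0],p[1],1]);o=f['T'][:3,3];return o+d*(h-o[2])/d[2]
def save(f,n): cv2.imwrite('pics/'+n,f['frame'][...,::-1])
E
python3 - <<'E'
from h import *
print(telemetry.sense())
for n in ('top','scene'):
    f=snap(n);save(f,n+'0.png');pickle.dump(f,open(n+'0.pkl','wb'));print(n,f['T'],f['origin'],f['orientation'])
E
```

```text
{'t': 0.0, 'joint_positions': array([ 1.15991154,  0.477786  ,  0.0223919 ,  1.5564487 , -0.01149428,
        1.10929858, -0.08308599]), 'qvel': array([ 2.22364646e-04, -9.69892758e-04,  6.38902685e-04,  9.73130556e-05,
        1.53210855e-03,  2.39068518e-04, -2.05773047e-03]), 'joint_torque': array([-1.18864456e-03, -5.82856750e+01,  1.53414153e+00, -2.72609353e+01,
       -5.43899182e-02,  1.69679214e-02,  1.24778721e-04]), 'tcp_pos': array([ 0.20104301, -0.64373249,  0.22169336]), 'tcp_rot': array([-3.10392203e+00, -4.73520511e-01,  6.80603241e-04]), 'contact_force': array([ 0.24482542, -0.45763353,  0.50632832]), 'wrist_torque': array([ 0.00872016, -0.02214343,  0.00492473]), 'grip_width': 0.08780225943995001}
top [[-3.01269210e-02 -9.98571536e-01  4.41277333e-02  5.32030684e-01]
 [-9.99337720e-01  2.91898938e-02 -2.17271860e-02  9.67433010e-04]
 [ 2.04080657e-02 -4.47530816e-02 -9.98789604e-01  1.24095697e+00]
 [ 0.00000000e+00  0.00000000e+00  0.00000000e+00  1.00000000e+00]] [5.32030684e-01 9.67433010e-04 1.24095697e+00] [-2.17613009  2.24169706 -0.07241055]
scene [[ 0.44377295  0.77344583 -0.45260039  1.10684452]
 [ 0.89605814 -0.38977529  0.21249714 -0.26040071]
 [-0.01205742 -0.49985675 -0.86602416  1.07895145]
 [ 0.          0.          0.          1.        ]] [ 1.10684452 -0.26040071  1.07895145] [-2.27597133 -1.40753519  0.39174644]
```

View pics/top0.png

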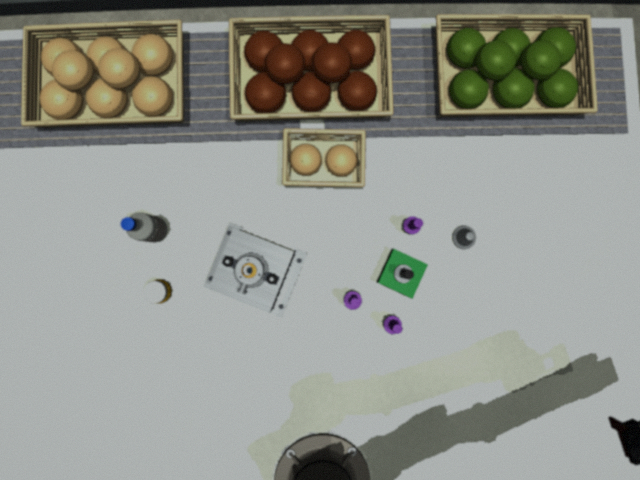

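View pics/scene0.png

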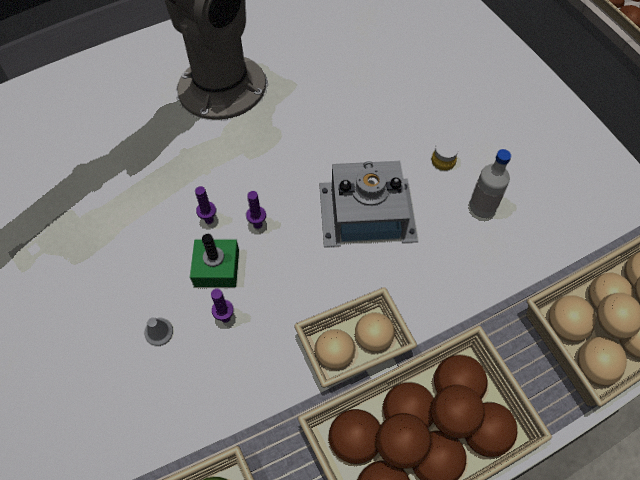

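The top view shows the tool in the green holder at about (404,273) and the stand's bore with the brass ring at about (249,270). Purple look-alikes stand at (412,225), (353,300) and (393,324). Next I turn these pixels into positions.

Run:
```python
from h import *
for n in('top','scene'):
    f=pickle.load(open(n+'0.pkl','rb'));W=cloud(f);im=f['frame'].astype(int)
    r,g,b=im[...,0],im[...,1],im[...,2]
    m=(g>1.5*r)&(g>1.5*b)&(g>50)&(abs(W[...,2]-.046)<.006)
    m&=(abs(W[...,0]-.53)<.15)&(abs(W[...,1]+.2)<.2)
    P=W[m];rc=cv2.minAreaRect((P[:,:2]*1000).astype(np.float32));print(n,'holder',rc,np.median(P[:,2]))
    # grip top
    bore=W[...,2]
    c=np.array(rc[0])/1000
    m=(np.hypot(W[...,0]-c[0],W[...,1]-c[1])<.03)&(W[...,2]>.118)&(W[...,2]<.14)
    print(' grip top',m.sum(),np.nanmean(W[m],0))
    m=(np.hypot(W[...,0]-c[0],W[...,1]-c[1])<.03)&(abs(W[...,2]-.054)<.004)&(r<1.3*g)&(g<1.3*r)
    if m.sum()>5: print(' collar',m.sum(),cv2.minEnclosingCircle((W[m][:,:2]*1000).astype(np.float32)),np.median(W[m][:,2]))
    m=(abs(W[...,2]-.085)<.004)&(W[...,1]>.0)&(W[...,1]<.4)&(abs(W[...,0]-.55)<.12)
    rc=cv2.minAreaRect((W[m][:,:2]*1000).astype(np.float32));print(' plate',rc,np.median(W[m][:,2]))
    c=np.array(rc[0])/1000
    m=(abs(W[...,2]-.1225)<.003)&(np.hypot(W[...,0]-c[0],W[...,1]-c[1])<.034)
    print(' head',m.sum(),cv2.minEnclosingCircle((W[m][:,:2]*1000).astype(np.float32)),W[m].mean(0))
f=pickle.load(open('top0.pkl','rb'))
for u,v,h in[(404,273,.054),(249,270,.1225),(412,225,.12),(353,300,.12),(393,324,.12)]:print(ray(f,u,v,h))
T=f['frame'][190:350,190:450];cv2.imwrite('pics/c.png',cv2.resize(T,None,fx=3,fy=3,interpolation=2)[...,::-1])
f=snap('wrist');print(f['tool_from_camera'],f['intrinsics'])
```

```text
top holder ((499.86309814453125, -208.58901977539062), (89.99069213867188, 86.69181060791016), 63.11988067626953) 0.04609665477346547
 grip top 79 [ 0.49969453 -0.20801991  0.12551519]
 collar 132 ((499.269775390625, -208.9410858154297), 21.494739532470703) 0.05414472027932615
 plate ((555.6314697265625, 230.44996643066406), (334.3973388671875, 150.2552032470703), 66.79210662841797) 0.0845956252771507
 head 0 ((0.0, 0.0), 0.0) [nan nan nan]
scene holder ((499.79742431640625, -207.59017944335938), (90.0373764038086, 91.85247802734375), 63.193782806396484) 0.04596422087599561
 grip top 103 [ 0.50223903 -0.20633315  0.12519003]
 collar 179 ((500.36395263671875, -206.81195068359375), 21.920902252197266) 0.05391540315981125
 plate ((559.9097900390625, 242.7139434814453), (358.5528869628906, 155.8047637939453), 67.24430084228516) 0.08447700612912146
 head 0 ((0.0, 0.0), 0.0) [nan nan nan]
[ 0.50026126 -0.21147465  0.054     ]
[0.51922055 0.14394209 0.1225    ]
[ 0.60860701 -0.2216309   0.12      ]
[ 0.44586719 -0.08396722  0.12      ]
[ 0.38986603 -0.17113751  0.12      ]
[[ 4.67433294e-04 -9.64063334e-01 -2.65672109e-01  7.21325628e-02]
 [ 9.99999770e-01  5.80942417e-04 -3.48670764e-04 -7.35600176e-04]
 [ 4.90480896e-04 -2.65671885e-01  9.64063384e-01 -1.61133381e-01]
 [ 0.00000000e+00  0.00000000e+00  0.00000000e+00  1.00000000e+00]] [[405.85956422   0.         321.63476935]
 [  0.         405.85956422 239.61631713]
 [  0.           0.           1.        ]]<stdin>:19: RuntimeWarning: Mean of empty slice.
  ret = um.true_divide(
```

View pics/c.png

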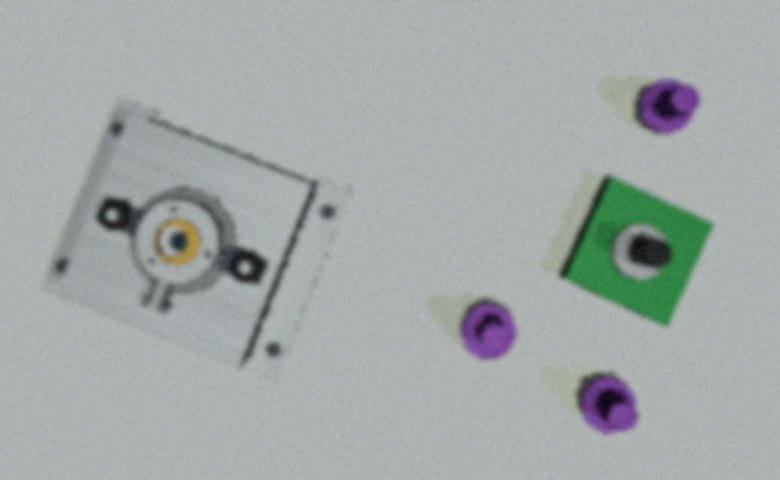

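The crop agrees: the bore is near (0.519, 0.144) and the tool and holder near (0.500, -0.208), and the holder is 90 mm wide with its top at 46 mm as specified. I'm moving above the tool now.

Call:
send_rows --xyz '[[2.72,3.96,0],[2.72,3.96,0],[2.72,3.96,0],[2.72,3.96,0],[2.72,3.96,0]]' --twist '[[0,0,0],[0,0,0],[0,0,0],[0,0,0],[0,0,0]]' --jaw '[0,0,0,0,0]'

```text
t: 0.65
tcp_pos: [0.338, -0.4445, 0.2225]
tcp_rot: [-3.106, -0.474, 0.0]
contact_force: [-0.4, 0.2, -0.4]
grip_width: 0.088
```

Call:
send_rows --xyz '[[2.72,3.96,0],[2.72,3.96,0],[2.72,3.96,0],[2.72,3.96,0],[2.72,3.96,0]]' --twist '[[0,0,0],[0,0,0],[0,0,0],[0,0,0],[0,0,0]]' --jaw '[0,0,0,0,0]'

```text
t: 1.15
tcp_pos: [0.4739, -0.2466, 0.2227]
tcp_rot: [3.106, 0.473, -0.0]
contact_force: [0.5, -0.6, 0.1]
grip_width: 0.0876
```

Call:
send_rows --xyz '[[2.72,3.96,0],[0,0,0],[0,0,0]]' --twist '[[0,0,0],[0,0,0],[0,0,0]]' --jaw '[0,0,0]'

```text
t: 1.45
tcp_pos: [0.5008, -0.2075, 0.2224]
tcp_rot: [-3.105, -0.479, 0.001]
contact_force: [-0.2, -0.7, -0.2]
grip_width: 0.0878
```

Run:
```python
from h import *
f=snap('wrist');save(f,'w1.png');W=cloud(f);s=telemetry.sense();print(s['tcp_pos'],s['tcp_rot'])
d=np.hypot(W[...,0]-.5,W[...,1]+.208)
m=(d<.025)&(abs(W[...,2]-.126)<.005);print('grip',m.sum(),cv2.minEnclosingCircle((W[m][:,:2]*1000).astype(np.float32)),W[m].mean(0))
m=(d<.03)&(abs(W[...,2]-.054)<.003);print('collar',m.sum(),cv2.minEnclosingCircle((W[m][:,:2]*1000).astype(np.float32)))
```

```text
[ 0.49999873 -0.20912776  0.22234918] [ 3.10548923e+00  4.73875561e-01 -1.47831687e-03]
grip 824 ((499.7550048828125, -204.79481506347656), 10.940093040466309) [ 0.50015222 -0.2045799   0.12490722]
collar 1136 ((499.6127624511719, -204.75155639648438), 21.925872802734375)
```

View pics/w1.png

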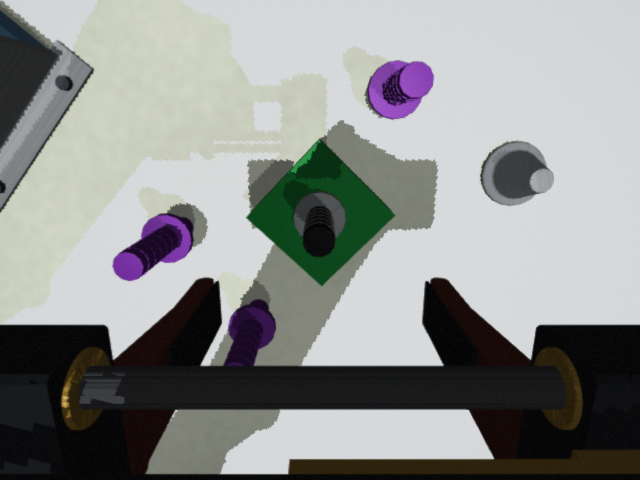

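The wrist view shows the grip top centred between the fingers at about (319,240), with the jaw path clear of the purple look-alikes. Now I go down and close.

Call:
send_rows --xyz '[[0,0.2,-3.5],[0,0,-3.5],[0,0,-3.5],[0,0,-2.5],[0,0,-1.8]]' --twist '[[0,0,0],[0,0,0],[0,0,0],[0,0,0],[0,0,0]]' --jaw '[0,0,0,0,0]'

```text
t: 2.0
tcp_pos: [0.4982, -0.2087, 0.0726]
tcp_rot: [-3.106, -0.468, 0.005]
contact_force: [0.6, 0.0, 0.1]
grip_width: 0.0877
```

Call:
send_rows --xyz '[[0,0,0],[0,0,0],[0,0,0],[0,0,0],[0,0,0]]' --twist '[[0,0,0],[0,0,0],[0,0,0],[0,0,0],[0,0,0]]' --jaw '[0.6,0.65,0.7,0.8,0.85]' --squeeze 15

```text
t: 2.5
tcp_pos: [0.501, -0.207, 0.0756]
tcp_rot: [3.105, 0.473, 0.002]
contact_force: [-0.4, -0.4, 1.9]
grip_width: 0.0511
```

Call:
send_rows --xyz '[[0,0,0],[0,0,0],[0,0,0],[0,0,0],[0,0,0]]' --twist '[[0,0,0],[0,0,0],[0,0,0],[0,0,0],[0,0,0]]' --jaw '[1,1,1,1,1]' --squeeze 20

```text
t: 3.0
tcp_pos: [0.5004, -0.2064, 0.0746]
tcp_rot: [-3.105, -0.474, 0.0]
contact_force: [-0.3, 1.6, 1.0]
grip_width: 0.0217
```

Gripped: the opening reads 21.7 mm, against the 22 mm grip. I firm up the grip, lift, and carry the tool to a viewing spot beside the bore.

Call:
send_rows --xyz '[[0,0,0],[0,0,0],[0,0,1],[0,0,2],[0,0,3]]' --twist '[[0,0,0],[0,0,0],[0,0,0],[0,0,0],[0,0,0]]' --jaw '[1,1,1,1,1]' --squeeze 55

```text
t: 3.5
tcp_pos: [0.499, -0.2066, 0.1342]
tcp_rot: [-3.104, -0.473, 0.005]
contact_force: [0.6, -0.5, -2.9]
grip_width: 0.0217
```

Call:
send_rows --xyz '[[0,0,3],[0,0,3],[0,0,2],[0,0,1],[0,0,0]]' --twist '[[0,0,0],[0,0,0],[0,0,0],[0,0,0],[0,0,0]]' --jaw '[1,1,1,1,1]'

```text
t: 4.0
tcp_pos: [0.501, -0.2071, 0.2259]
tcp_rot: [3.104, 0.473, 0.003]
contact_force: [-0.0, 0.9, -3.4]
grip_width: 0.0217
```

Call:
send_rows --xyz '[[-0.2,2,0],[-0.3,4,0],[-0.4,4.5,0],[-0.4,4.5,0],[-0.4,4.5,0]]' --twist '[[0,0,0],[0,0,0],[0,0,0],[0,0,0],[0,0,0]]' --jaw '[1,1,1,1,1]'

```text
t: 4.5
tcp_pos: [0.4821, -0.0103, 0.2232]
tcp_rot: [-3.106, -0.473, 0.004]
contact_force: [0.5, 0.3, -2.8]
grip_width: 0.0215
```

Call:
send_rows --xyz '[[-0.4,4.5,0],[-0.4,4.5,0],[-0.3,3,0],[-0.1,2,0],[0,0,0]]' --twist '[[0,0,0],[0,0,0],[0,0,0],[0,0,0],[0,0,0]]' --jaw '[1,1,1,1,1]'

```text
t: 5.0
tcp_pos: [0.4701, 0.1315, 0.2234]
tcp_rot: [-3.103, -0.482, 0.003]
contact_force: [0.5, 0.0, -3.0]
grip_width: 0.0215
```

Call:
send_rows --xyz '[[0,0,0],[0,0,0]]' --twist '[[0,0,0],[0,0,0]]' --jaw '[1,1]'

```text
t: 5.2
tcp_pos: [0.4713, 0.1266, 0.2239]
tcp_rot: [3.105, 0.471, -0.003]
contact_force: [0.1, -0.7, -3.1]
grip_width: 0.0213
```

Run:
```python
from h import *
f=snap('wrist');pickle.dump(f,open('w2.pkl','wb'));save(f,'w2.png')
```

```text
(no output)
```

View pics/w2.png

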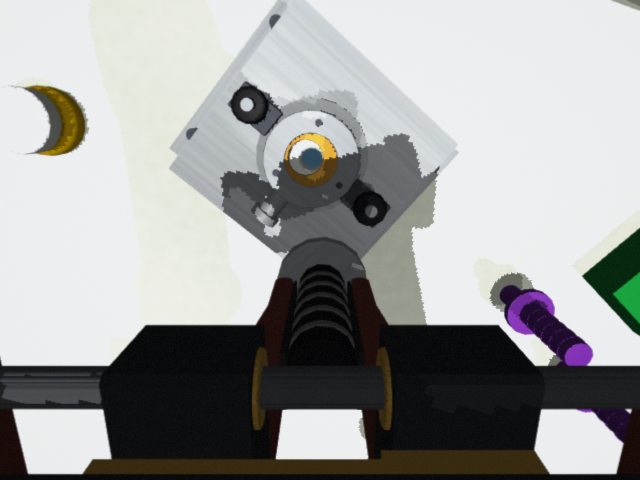

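Run:
```python
from h import *
from scipy.optimize import least_squares
f=pickle.load(open('w2.pkl','rb'));W=cloud(f)
im=cv2.cvtColor(f['frame'],cv2.COLOR_RGB2HSV)
def ex(m,n): 
    P=W[m];k=P[:,:2]
    # robust outer circle via contour of mask
    mm=m.astype(np.uint8);cs,_=cv2.findContours(mm,cv2.RETR_CCOMP,cv2.CHAIN_APPROX_NONE)
    print(n,m.sum(),'z',np.median(P[:,2]))
    for c in sorted(cs,key=len)[-3:]:
        q=c[:,0];X=W[q[:,1],q[:,0],:2]
        r=least_squares(lambda p:np.hypot(X[:,0]-p[0],X[:,1]-p[1])-p[2],[*X.mean(0),.015],loss='soft_l1',f_scale=.0005)
        print('  ',len(c),np.round(r.x*1000,2),'res',np.round(1000*np.median(abs(r.fun)),2))
v,u=np.mgrid[:480,:640];roi=np.hypot(u-311,v-158)<58
print('z near',[np.round(W[y,x],4) for x,y in((311,112),(267,158),(352,170),(290,150),(330,150),(312,186),(311,158))])
ex(roi&(abs(W[...,2]-.1225)<.0012),'head')
ring=roi&(im[...,0]>10)&(im[...,0]<30)&(im[...,1]>110)
ex(ring,'brass')
ex(roi&(W[...,2]<.117),'hole below')
col=(np.hypot(u-323,v-268)<55)&(abs(W[...,2]-np.nanmedian(W[258:264,300:345,2]))<.003)
ex(col,'collar')
g=f['frame'][95:225,240:380];g=cv2.resize(g,None,fx=5,fy=5,interpolation=cv2.INTER_CUBIC);cv2.imwrite('pics/w2c.png',g[:600,:,::-1])
```

```text
z near [array([0.5468, 0.1578, 0.1221]), array([0.5117, 0.1764, 0.1222]), array([0.5205, 0.1222, 0.121 ]), array([0.52  , 0.1645, 0.1099]), array([0.5283, 0.1395, 0.1196]), array([0.503 , 0.1438, 0.1208]), array([0.511 , 0.15  , 0.0037])]
head 3329 z 0.1218806887462085
   31 [537.07 142.09   1.93] res 0.52
   257 [518.52 149.47  17.79] res 0.5
   439 [518.8  149.71  29.76] res 0.52
brass 1203 z nan
   103 [519.24 153.4   11.59] res 0.12
   148 [518.51 149.53  16.54] res 0.15
hole below 4097 z 0.09247268743711784
   98 [518.64 153.63  11.22] res 0.17
   277 [516.28 149.67  34.36] res 0.2
   328 [515.51 149.22  41.18] res 0.47
collar 2330 z 0.20220804084476052
   4 [478.26 146.25   0.52] res 0.01
   4 [-306.12 -654.37 1111.22] res 0.19
   244 [477.65 129.46  14.98] res 2.67
```

View pics/w2c.png

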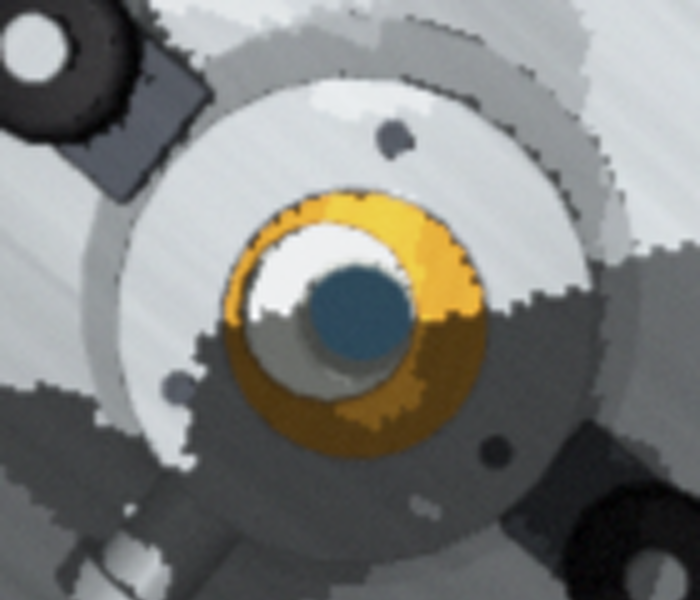

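The ring hole is clearly seen about 4 mm off the bore axis. All of it comes from one picture, so I measure the collar in the same frame and get the relative move.

```bash
cat >> h.py <<'E'
from scipy.optimize import least_squares
def collar(f,W,u0=285,u1=361,v0=225,v1=275,r=22.,zlo=.0):
    t=np.linalg.inv(rot(f['Rt'])) if 'Rt' in f else None
    pts=[]
    zm=np.nanmedian(W[v0+25:v0+35,300:345,2])
    for u in range(u0,u1):
        k=[v for v in range(v0,v1) if abs(W[v,u,2]-zm)<.0012]
        if k: pts.append(W[k[0],u])
    X=np.array(pts)[:,:2]*1000
    q=least_squares(lambda p:np.hypot(X[:,0]-p[0],X[:,1]-p[1])-r,X.mean(0)-[15,5],loss='soft_l1',f_scale=.3)
    return q.x,zm,np.median(abs(q.fun)),len(X)
E
python3 - <<'E'
from h import *
f=pickle.load(open('w2.pkl','rb'));W=cloud(f)
print(collar(f,W)); print(collar(f,W,r=21.5))
print('T pos',f['T'][:3,3],'tool pos in T', (f['T']@np.linalg.inv(np.array(f['tool_from_camera'])))[:3,3])
E
```

```text
(array([470.12995005, 127.0905565 ]), np.float64(0.20223549787558565), np.float64(0.16208083089497904), 76)
(array([470.67030106, 127.25172434]), np.float64(0.20223549787558565), np.float64(0.15045646751012498), 76)
T pos [0.54017092 0.14883899 0.38485938] tool pos in T [0.47126027 0.12658805 0.22385007]
```

Run:
```python
from h import *
for n in('top','scene'):
    f=pickle.load(open(n+'0.pkl','rb'));W=cloud(f)
    m=(abs(W[...,2]-.1222)<.002)&(np.hypot(W[...,0]-.519,W[...,1]-.147)<.045)
    print(n,m.sum(),cv2.minEnclosingCircle((W[m][:,:2]*1000).astype(np.float32)),np.median(W[m],0))
    im=cv2.cvtColor(f['frame'],cv2.COLOR_RGB2HSV)
    m=(im[...,0]>10)&(im[...,0]<30)&(im[...,1]>110)&(np.hypot(W[...,0]-.519,W[...,1]-.147)<.03)
    print(m.sum(),W[m].mean(0))
```

```text
top 308 ((519.5, 145.8202362060547), 30.844436645507812) [0.51873394 0.14246785 0.12189256]
58 [0.51812662 0.13799221 0.11970123]
scene 333 ((520.1470336914062, 146.45274353027344), 32.74818420410156) [0.51921342 0.14491532 0.12191324]
90 [0.51526242 0.14666818 0.11942315]
```

Wrist and fixed cameras disagree by about 3 mm in y. So I move to a compromise point with the nose about 15 mm above the body, then check against the fixed cameras.

Call:
send_rows --xyz '[[1.5,0.8,0],[2.0,1.0,0],[1.4,0.6,0],[0,0,-1.0],[0,0,-1.2]]' --twist '[[0,0,0],[0,0,0],[0,0,0],[0,0,0],[0,0,0]]' --jaw '[1,1,1,1,1]'

```text
t: 5.75
tcp_pos: [0.5203, 0.1512, 0.2017]
tcp_rot: [3.106, 0.472, -0.001]
contact_force: [-0.3, -0.0, -3.0]
grip_width: 0.0215
```

Call:
send_rows --xyz '[[0,0,0],[0,0,0],[0,0,0]]' --twist '[[0,0,0],[0,0,0],[0,0,0]]' --jaw '[1,1,1]'

```text
t: 6.05
tcp_pos: [0.5203, 0.152, 0.2029]
tcp_rot: [3.106, 0.473, 0.0]
contact_force: [1.1, 0.0, -3.0]
grip_width: 0.0214
```

Run:
```python
from h import *
ps=[];fs=[]
for n in['scene','top','wrist']+['wrist']*7:
    f=snap(n);fs.append(f)
    ps.append(np.r_[telemetry.sense()['tcp_pos'],telemetry.sense()['tcp_rot']])
ps=np.array(ps);print('tcp',ps[:,:3].mean(0),ps[:,:3].std(0)); print(np.round(ps[:,3:],3)[:4])
for n,f in zip(['scene3','top3','wrist3'],fs):pickle.dump(f,open(n+'.pkl','wb'))
f=fs[0];W=cloud(f)
d=np.hypot(W[...,0]-.519,W[...,1]-.147)
for a,b,rm in[(.1205,.124,.04),(.178,.186,.03),(.135,.172,.03),(.19,.2,.02)]:
    m=(W[...,2]>a)&(W[...,2]<b)&(d<rm);P=W[m];print(a,b,m.sum(),P.min(0) if len(P) else'',P.max(0) if len(P) else '')
g=np.hstack([cv2.resize(fs[0]['frame'][120:240,320:440],(400,400),interpolation=2),cv2.resize(fs[2]['frame'][0:320,160:480],(400,400))])
cv2.imwrite('pics/s3.png',g[...,::-1])
```

```text
tcp [0.52054632 0.15230238 0.2029473 ] [4.84134373e-05 4.86907071e-05 1.48246410e-04]
[[3.106e+00 4.740e-01 1.000e-03]
 [3.106e+00 4.740e-01 1.000e-03]
 [3.106e+00 4.740e-01 1.000e-03]
 [3.106e+00 4.740e-01 1.000e-03]]
0.1205 0.124 236 [0.48977494 0.11657256 0.12051675] [0.55178818 0.17735827 0.12399662]
0.178 0.186 191 [0.50258747 0.12941415 0.17803866] [0.54345655 0.17315285 0.18582903]
0.135 0.172 63 [0.51748525 0.13969475 0.1369408 ] [0.5319234  0.15805238 0.16039386]
0.19 0.2 24 [0.52177776 0.14074812 0.19008802] [0.5320481  0.16059445 0.19990025]
```

View pics/s3.png

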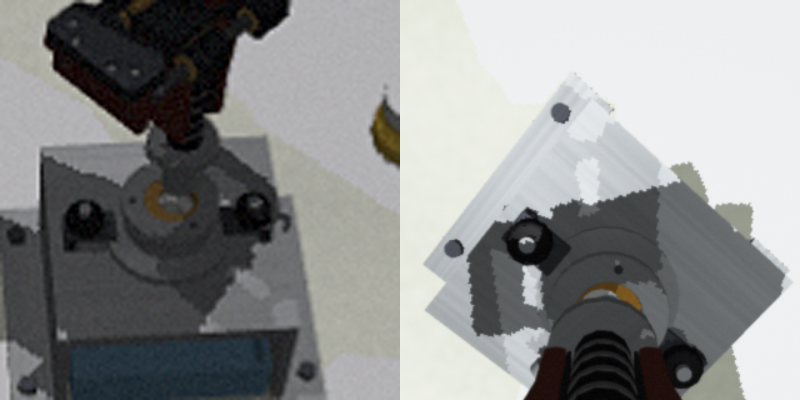

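```bash
cat >> h.py <<'E'
def circ(X,r,x0):
    q=least_squares(lambda p:np.hypot(X[:,0]-p[0],X[:,1]-p[1])-r,x0,loss='soft_l1',f_scale=.4);return q.x,np.median(abs(q.fun)),len(X)
E
python3 - <<'E'
from h import *
f=pickle.load(open('scene3.pkl','rb'));W=cloud(f);c0=np.array([520.,151.]);d=np.hypot(W[...,0]-.520,W[...,1]-.150)
for a,b,r,rm in[(.138,.150,10.5,.014),(.150,.168,10.5,.014),(.1755,.179,22,.026),(.138,.168,10.5,.014),(.188,.24,11,.014)]:
    m=(W[...,2]>a)&(W[...,2]<b)&(d<rm);X=W[m]*1000
    if len(X)>4: print(a,b,circ(X,r,c0),X[:,2].mean())
# image-plane fits: top rim of head and collar, brass
im=cv2.cvtColor(f['frame'],cv2.COLOR_RGB2HSV)
for n,z,rm in[('head',.1222,.034),('collar',None,.024)]:
    if n=='head': m=(abs(W[...,2]-z)<.0015)&(np.hypot(W[...,0]-.52,W[...,1]-.147)<rm)
    else: m=(W[...,2]>.1805)&(W[...,2]<.1845)&(d<rm)
    X=W[m]*1000;R_={'head':31,'collar':22}[n]
    print(n,len(X),cv2.minEnclosingCircle(X[:,:2].astype(np.float32)),X[:,2].mean())
m=(im[...,0]>8)&(im[...,0]<30)&(im[...,1]>90)&(np.hypot(W[...,0]-.52,W[...,1]-.147)<.025)
X=W[m]*1000;print('brass',len(X),X.mean(0),X.min(0),X.max(0))
E
```

```text
0.138 0.15 (array([519.74178532, 151.31813794]), np.float64(0.5947987074635535), 33) 144.52199154337916
0.15 0.168 (array([519.93331596, 150.7863072 ]), np.float64(0.6731951840947765), 25) 154.79745121183217
0.1755 0.179 (array([519.51580052, 151.99192224]), np.float64(0.8031407634310241), 27) 177.60576896480248
0.138 0.168 (array([519.81131828, 151.01765292]), np.float64(0.5762682987202625), 58) 148.95106898667785
0.188 0.24 (array([519.44158332, 151.56524223]), np.float64(0.7998988339219126), 100) 213.82694844847413
head 212 ((520.7957763671875, 146.24766540527344), 31.554931640625) 122.11867122610634
collar 129 ((521.5853271484375, 151.03541564941406), 22.3491268157959) 182.34425896996268
brass 179 [523.26109738 142.70609637 216.47209132] [501.41320369 122.96269647  98.73401273] [544.76475072 170.15065207 354.85256533]
```

The fixed scene view puts the nose within about 1 mm of the ring hole and the tool upright. Now I descend gently and watch the force (free-hanging reads about -3 N).

Call:
send_rows --xyz '[[0,0,-0.6],[0,0,-0.5],[0,0,-0.3],[0,0,0],[0,0,0]]' --twist '[[0,0,0],[0,0,0],[0,0,0],[0,0,0],[0,0,0]]' --jaw '[1,1,1,1,1]'

```text
t: 7.05
tcp_pos: [0.5204, 0.1523, 0.1885]
tcp_rot: [-3.106, -0.474, 0.0]
contact_force: [-0.5, 0.1, -2.4]
grip_width: 0.0215
```

Call:
send_rows --xyz '[[0,0,-0.1],[0,0,-0.1],[0,0,-0.1],[0,0,0]]' --twist '[[0,0,0],[0,0,0],[0,0,0],[0,0,0]]' --jaw '[1,1,1,1]'

```text
t: 7.45
tcp_pos: [0.5204, 0.1523, 0.1856]
tcp_rot: [3.106, 0.474, -0.0]
contact_force: [0.3, -0.6, -3.3]
grip_width: 0.0212
```

Call:
send_rows --xyz '[[0,0,-0.05],[0,0,0]]' --twist '[[0,0,0],[0,0,0]]' --jaw '[1,1]'

```text
t: 7.65
tcp_pos: [0.5205, 0.1523, 0.1851]
tcp_rot: [3.106, 0.474, -0.0]
contact_force: [0.1, -0.6, -2.4]
grip_width: 0.0215
```

Call:
send_rows --xyz '[[0,0,-0.05],[0,0,0],[0,0,-0.05],[0,0,0]]' --twist '[[0,0,0],[0,0,0],[0,0,0],[0,0,0]]' --jaw '[1,1,1,1]'

```text
t: 8.05
tcp_pos: [0.5205, 0.1523, 0.1841]
tcp_rot: [3.106, 0.474, -0.0]
contact_force: [0.8, -0.6, -2.9]
grip_width: 0.0215
```

Call:
send_rows --xyz '[[0,0,-0.05],[0,0,0],[0,0,0]]' --twist '[[0,0,0],[0,0,0],[0,0,0]]' --jaw '[1,1,1]'

```text
t: 8.35
tcp_pos: [0.5205, 0.1523, 0.1836]
tcp_rot: [3.106, 0.474, -0.0]
contact_force: [0.6, -0.6, -2.8]
grip_width: 0.0212
```

Call:
send_rows --xyz '[[0,0,-0.05],[0,0,0],[0,0,-0.05],[0,0,0]]' --twist '[[0,0,0],[0,0,0],[0,0,0],[0,0,0]]' --jaw '[1,1,1,1]'

```text
t: 8.75
tcp_pos: [0.5204, 0.1523, 0.1826]
tcp_rot: [3.106, 0.474, -0.0]
contact_force: [-0.5, 0.9, -2.5]
grip_width: 0.0213
```

Call:
send_rows --xyz '[[0,0,-0.05],[0,0,0],[0,0,-0.05],[0,0,0]]' --twist '[[0,0,0],[0,0,0],[0,0,0],[0,0,0]]' --jaw '[1,1,1,1]'

```text
t: 9.15
tcp_pos: [0.5205, 0.1523, 0.1816]
tcp_rot: [3.106, 0.474, -0.0]
contact_force: [0.9, -0.1, -3.0]
grip_width: 0.0213
```

Nose is about 4 mm below the ring's top with no contact force, so it is in the ring. Moving slowly on to the liner.

Call:
send_rows --xyz '[[0,0,-0.05],[0,0,-0.05],[0,0,-0.05],[0,0,-0.05],[0,0,0]]' --twist '[[0,0,0],[0,0,0],[0,0,0],[0,0,0],[0,0,0]]' --jaw '[1,1,1,1,1]'

```text
t: 9.65
tcp_pos: [0.5204, 0.1523, 0.1796]
tcp_rot: [3.106, 0.474, -0.0]
contact_force: [-0.7, -0.5, -2.1]
grip_width: 0.0214
```

Call:
send_rows --xyz '[[0,0,-0.05],[0,0,-0.05],[0,0,-0.05],[0,0,0]]' --twist '[[0,0,0],[0,0,0],[0,0,0],[0,0,0]]' --jaw '[1,1,1,1]'

```text
t: 10.05
tcp_pos: [0.5204, 0.1523, 0.1781]
tcp_rot: [3.106, 0.474, -0.0]
contact_force: [-0.3, -0.1, -2.7]
grip_width: 0.0216
```

Call:
send_rows --xyz '[[0,0,-0.05],[0,0,-0.05],[0,0,-0.05],[0,0,0]]' --twist '[[0,0,0],[0,0,0],[0,0,0],[0,0,0]]' --jaw '[1,1,1,1]'

```text
t: 10.45
tcp_pos: [0.5206, 0.1524, 0.177]
tcp_rot: [3.106, 0.474, 0.001]
contact_force: [-0.9, -0.9, 1.4]
grip_width: 0.0212
```

Liner contact came at about 11 mm depth, within the 8–13 mm expected. I press on gently.

Call:
send_rows --xyz '[[0,0,-0.05],[0,0,-0.05],[0,0,-0.05],[0,0,0]]' --twist '[[0,0,0],[0,0,0],[0,0,0],[0,0,0]]' --jaw '[1,1,1,1]'

```text
t: 10.85
tcp_pos: [0.521, 0.1528, 0.1763]
tcp_rot: [-3.105, -0.474, -0.002]
contact_force: [-2.4, -0.5, 6.9]
grip_width: 0.0212
```

Call:
send_rows --xyz '[[0,0,-0.05],[0,0,-0.05],[0,0,-0.05],[0,0,-0.05],[0,0,0]]' --twist '[[0,0,0],[0,0,0],[0,0,0],[0,0,0],[0,0,0]]' --jaw '[1,1,1,1,1]'

```text
t: 11.35
tcp_pos: [0.5209, 0.1529, 0.1743]
tcp_rot: [-3.105, -0.474, -0.002]
contact_force: [-3.0, 0.1, 6.7]
grip_width: 0.0213
```

Call:
send_rows --xyz '[[0,0,-0.06],[0,0,-0.06],[0,0,-0.06],[0,0,-0.06],[0,0,-0.06]]' --twist '[[0,0,0],[0,0,0],[0,0,0],[0,0,0],[0,0,0]]' --jaw '[1,1,1,1,1]'

```text
t: 11.85
tcp_pos: [0.521, 0.1529, 0.1716]
tcp_rot: [-3.105, -0.474, -0.003]
contact_force: [-3.7, -0.4, 9.1]
grip_width: 0.0214
```

Call:
send_rows --xyz '[[0,0,-0.06],[0,0,-0.06],[0,0,-0.06],[0,0,-0.06],[0,0,-0.06]]' --twist '[[0,0,0],[0,0,0],[0,0,0],[0,0,0],[0,0,0]]' --jaw '[1,1,1,1,1]'

```text
t: 12.35
tcp_pos: [0.521, 0.1529, 0.1685]
tcp_rot: [-3.105, -0.474, -0.002]
contact_force: [-3.1, -0.3, 8.9]
grip_width: 0.0213
```

Call:
send_rows --xyz '[[0,0,-0.06],[0,0,-0.06],[0,0,-0.06],[0,0,-0.06],[0,0,-0.06]]' --twist '[[0,0,0],[0,0,0],[0,0,0],[0,0,0],[0,0,0]]' --jaw '[1,1,1,1,1]'

```text
t: 12.85
tcp_pos: [0.5209, 0.1529, 0.1651]
tcp_rot: [-3.105, -0.474, -0.002]
contact_force: [-1.9, 0.1, 6.1]
grip_width: 0.0213
```

Call:
send_rows --xyz '[[0,0,-0.06],[0,0,-0.06],[0,0,-0.06],[0,0,-0.06],[0,0,-0.06]]' --twist '[[0,0,0],[0,0,0],[0,0,0],[0,0,0],[0,0,0]]' --jaw '[1,1,1,1,1]'

```text
t: 13.35
tcp_pos: [0.5209, 0.1526, 0.1619]
tcp_rot: [-3.105, -0.474, -0.002]
contact_force: [-1.2, -0.4, 5.3]
grip_width: 0.0213
```

Call:
send_rows --xyz '[[0,0,-0.06],[0,0,-0.06],[0,0,-0.06],[0,0,-0.06],[0,0,-0.06]]' --twist '[[0,0,0],[0,0,0],[0,0,0],[0,0,0],[0,0,0]]' --jaw '[1,1,1,1,1]'

```text
t: 13.85
tcp_pos: [0.5209, 0.1525, 0.1588]
tcp_rot: [-3.106, -0.474, -0.002]
contact_force: [-1.4, -0.2, 5.7]
grip_width: 0.0218
```

Call:
send_rows --xyz '[[0,0,-0.06],[0,0,-0.06],[0,0,-0.06],[0,0,-0.06],[0,0,0]]' --twist '[[0,0,0],[0,0,0],[0,0,0],[0,0,0],[0,0,0]]' --jaw '[1,1,1,1,1]'

```text
t: 14.35
tcp_pos: [0.5207, 0.1524, 0.1558]
tcp_rot: [-3.106, -0.474, -0.001]
contact_force: [-0.3, 0.9, 0.8]
grip_width: 0.0215
```

Call:
send_rows --xyz '[[0,0,-0.05],[0,0,-0.05],[0,0,-0.05],[0,0,0]]' --twist '[[0,0,0],[0,0,0],[0,0,0],[0,0,0]]' --jaw '[1,1,1,1]'

```text
t: 14.75
tcp_pos: [0.5199, 0.1519, 0.1534]
tcp_rot: [3.105, 0.474, -0.002]
contact_force: [-0.3, -0.3, -2.7]
grip_width: 0.0211
```

Call:
send_rows --xyz '[[0,0,-0.05],[0,0,-0.04],[0,0,0],[0,0,0]]' --twist '[[0,0,0],[0,0,0],[0,0,0],[0,0,0]]' --jaw '[1,1,1,1]'

```text
t: 15.15
tcp_pos: [0.5204, 0.1522, 0.1533]
tcp_rot: [3.106, 0.474, -0.0]
contact_force: [0.1, 1.0, -2.1]
grip_width: 0.0214
```

Run:
```python
from h import *
f=snap('scene');W=cloud(f);print(telemetry.sense()['contact_force'])
d=np.hypot(W[...,0]-.52,W[...,1]-.147);m=(W[...,2]<.06)&(d<.06)&(f['frame'].min(-1)>110);print(m.sum(),W[m].mean(0) if m.any() else '')
g=cv2.resize(f['frame'][120:260,310:430],(600,700),interpolation=2)[100:];cv2.imwrite('pics/s4.png',g[...,::-1])
```

```text
[ 0.0672917   0.11608893 -3.02617697]
0
```

View pics/s4.png

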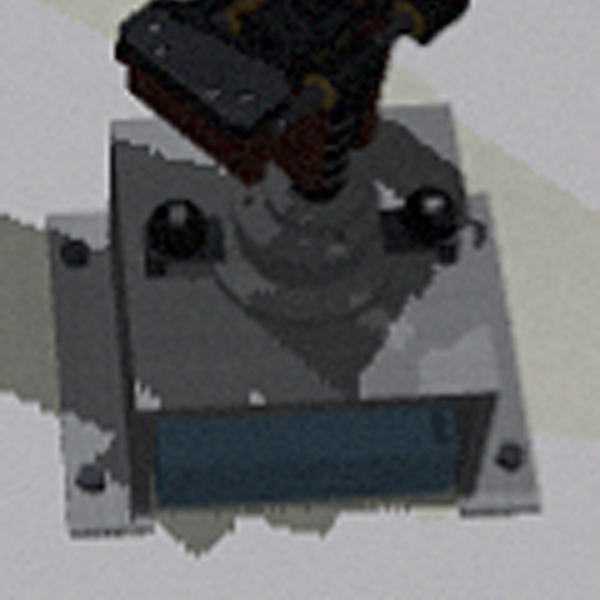

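Force is back to the tool's weight alone, so the liner is free; the scene view cannot see into the tray from there. I draw the tool out and look down the bore.

Call:
send_rows --xyz '[[0,0,0.3],[0,0,0.6],[0,0,0.8],[0,0,0.8],[0,0,0.8]]' --twist '[[0,0,0],[0,0,0],[0,0,0],[0,0,0],[0,0,0]]' --jaw '[1,1,1,1,1]'

```text
t: 15.7
tcp_pos: [0.5207, 0.1524, 0.1874]
tcp_rot: [-3.106, -0.474, -0.001]
contact_force: [0.3, 0.7, -2.5]
grip_width: 0.0217
```

Call:
send_rows --xyz '[[0,0,0.9],[0,0,1.0],[0,0,1.0],[0,0,1.0],[0,0,0]]' --twist '[[0,0,0],[0,0,0],[0,0,0],[0,0,0],[0,0,0]]' --jaw '[1,1,1,1,1]'

```text
t: 16.2
tcp_pos: [0.5214, 0.1528, 0.2271]
tcp_rot: [-3.105, -0.474, -0.005]
contact_force: [0.0, 0.3, -2.8]
grip_width: 0.0209
```

Call:
send_rows --xyz '[[-1.4,-0.6,0],[-2.0,-1.0,0],[-1.5,-0.8,0],[0,0,0],[0,0,0]]' --twist '[[0,0,0],[0,0,0],[0,0,0],[0,0,0],[0,0,0]]' --jaw '[1,1,1,1,1]'

```text
t: 16.7
tcp_pos: [0.4718, 0.1283, 0.2255]
tcp_rot: [3.106, 0.473, 0.001]
contact_force: [0.5, 0.9, -2.9]
grip_width: 0.0214
```

Run:
```python
from h import *
f=snap('wrist');W=cloud(f);pickle.dump(f,open('w5.pkl','wb'))
print(np.round(W[148:176:4,297:326:4,2],3)); print(f['frame'][148:176:8,297:326:7])
print(telemetry.sense()['tcp_pos'],collar(f,W))
cv2.imwrite('pics/w5.png',cv2.resize(f['frame'][95:305,220:400],(600,700),interpolation=2)[:600,:,::-1])
```

```text
[[0.002 0.004 0.004 0.029 0.028 0.029 0.03  0.12 ]
 [0.003 0.003 0.003 0.029 0.029 0.029 0.002 0.12 ]
 [0.004 0.003 0.004 0.03  0.028 0.004 0.003 0.12 ]
 [0.003 0.003 0.002 0.03  0.028 0.004 0.003 0.115]
 [0.004 0.003 0.003 0.031 0.029 0.027 0.006 0.12 ]
 [0.003 0.004 0.002 0.003 0.028 0.028 0.029 0.118]
 [0.114 0.003 0.003 0.003 0.002 0.029 0.119 0.119]]
[[[ 45  72  88]
  [ 46  74  90]
  [131 134 131]
  [236 238 239]
  [231 179  61]]

 [[ 45  73  91]
  [ 47  74  91]
  [106 109 104]
  [ 43  70  87]
  [173 129  61]]

 [[ 47  74  91]
  [ 44  71  86]
  [105 108 103]
  [ 80  81  78]
  [ 74  57  32]]

 [[ 54  54  50]
  [ 46  71  88]
  [ 47  73  88]
  [101 102  98]
  [ 80  56  20]]]
[0.47215278 0.12865805 0.2255169 ] (array([470.68488176, 128.94602436]), np.float64(0.20386930738776052), np.float64(0.1791909821020088), 76)
```

View pics/w5.png

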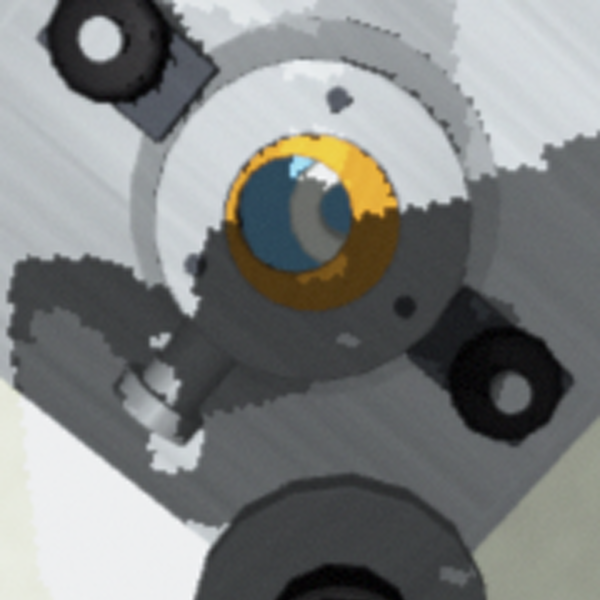

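The view down the bore shows the liner standing upright on the tray floor: its ring is at (320,210) in the crop with its top at 29 mm, where 30 is expected. I carry the tool back by the reverse move.

Call:
send_rows --xyz '[[0.1,-2,0],[0.3,-3,0],[0.4,-4.5,0],[0.4,-4.5,0],[0.4,-4.5,0]]' --twist '[[0,0,0],[0,0,0],[0,0,0],[0,0,0],[0,0,0]]' --jaw '[1,1,1,1,1]'

```text
t: 17.25
tcp_pos: [0.4886, -0.0581, 0.2255]
tcp_rot: [-3.105, -0.475, -0.002]
contact_force: [0.8, 0.8, -2.6]
grip_width: 0.0214
```

Call:
send_rows --xyz '[[0.4,-4.5,0],[0.4,-4.5,0],[0.3,-4,0],[0.2,-2,0],[0,0,0]]' --twist '[[0,0,0],[0,0,0],[0,0,0],[0,0,0],[0,0,0]]' --jaw '[1,1,1,1,1]'

```text
t: 17.75
tcp_pos: [0.501, -0.2108, 0.225]
tcp_rot: [3.106, 0.465, -0.0]
contact_force: [0.9, 0.1, -3.0]
grip_width: 0.0212
```

Call:
send_rows --xyz '[[0,0,-3],[0,0,-3],[0,0,-2],[0,0,-1],[0,0,0]]' --twist '[[0,0,0],[0,0,0],[0,0,0],[0,0,0],[0,0,0]]' --jaw '[1,1,1,1,1]'

```text
t: 18.25
tcp_pos: [0.5003, -0.2054, 0.1341]
tcp_rot: [-3.104, -0.476, 0.003]
contact_force: [-0.2, 0.0, -3.4]
grip_width: 0.0214
```

Run:
```python
from h import *
f=snap('scene');W=cloud(f);s=telemetry.sense();print(s['tcp_pos'],s['contact_force'])
d=np.hypot(W[...,0]-.5,W[...,1]+.207)
z=s['tcp_pos'][2]
for n,a,b,r,rm in[('nose',.055,z-.03,10.5,.014),('collarside',z-.0275,z-.0225,22,.026)]:
    m=(W[...,2]>a)&(W[...,2]<b)&(d<rm);X=W[m]*1000;print(n,circ(X,r,[500,-207]) if len(X)>4 else len(X))
m=(abs(W[...,2]-z+.0205)<.002)&(d<.026);X=W[m]*1000;print('collar top',len(X),cv2.minEnclosingCircle(X[:,:2].astype(np.float32)),X[:,2].mean())
```

```text
[ 0.5010214  -0.20593174  0.13533216] [ 0.28941693  0.0364416  -1.92863207]
nose (array([ 499.61074632, -206.25650999]), np.float64(0.6592168764919712), 35)
collarside (array([ 496.94540189, -207.37625045]), np.float64(2.9768646588740317), 101)
collar top 90 ((502.5379333496094, -206.19781494140625), 21.34130096435547) 114.2271413557151
```

Nose is within about 1 mm of the holder hole. I lower it.

Call:
send_rows --xyz '[[0,-0.05,-1.2],[0,0,-0.8],[0,0,-0.4],[0,0,-0.3],[0,0,-0.3]]' --twist '[[0,0,0],[0,0,0],[0,0,0],[0,0,0],[0,0,0]]' --jaw '[1,1,1,1,1]'

```text
t: 18.8
tcp_pos: [0.5006, -0.2073, 0.1053]
tcp_rot: [3.106, 0.474, 0.0]
contact_force: [0.6, 0.0, -2.5]
grip_width: 0.0211
```

Call:
send_rows --xyz '[[0,0,-0.4],[0,0,-0.5],[0,0,-0.5],[0,0,-0.5],[0,0,-0.4]]' --twist '[[0,0,0],[0,0,0],[0,0,0],[0,0,0],[0,0,0]]' --jaw '[1,1,1,1,1]'

```text
t: 19.3
tcp_pos: [0.5004, -0.2072, 0.0818]
tcp_rot: [-3.106, -0.474, 0.0]
contact_force: [-0.7, -0.3, -2.7]
grip_width: 0.021
```

Call:
send_rows --xyz '[[0,0,-0.3],[0,0,-0.2],[0,0,0]]' --twist '[[0,0,0],[0,0,0],[0,0,0]]' --jaw '[1,1,1]'

```text
t: 19.6
tcp_pos: [0.5003, -0.2071, 0.0771]
tcp_rot: [-3.105, -0.474, 0.001]
contact_force: [0.1, -0.3, -2.5]
grip_width: 0.0215
```

Call:
send_rows --xyz '[[0,0,-0.1],[0,0,-0.05],[0,0,-0.05],[0,0,0]]' --twist '[[0,0,0],[0,0,0],[0,0,0],[0,0,0]]' --jaw '[1,1,1,1]'

```text
t: 20.0
tcp_pos: [0.5005, -0.2072, 0.0754]
tcp_rot: [3.106, 0.474, 0.0]
contact_force: [0.2, -0.1, -2.5]
grip_width: 0.0218
```

Call:
send_rows --xyz '[[0,0,-0.05],[0,0,0],[0,0,0]]' --twist '[[0,0,0],[0,0,0],[0,0,0]]' --jaw '[1,1,1]'

```text
t: 20.3
tcp_pos: [0.5005, -0.2072, 0.0749]
tcp_rot: [3.106, 0.474, 0.0]
contact_force: [-0.3, -0.3, -3.7]
grip_width: 0.0216
```

Call:
send_rows --xyz '[[0,0,-0.05],[0,0,0],[0,0,0]]' --twist '[[0,0,0],[0,0,0],[0,0,0]]' --jaw '[1,1,1]'

```text
t: 20.6
tcp_pos: [0.5006, -0.2072, 0.0746]
tcp_rot: [3.106, 0.474, 0.0]
contact_force: [-0.7, 0.4, 1.5]
grip_width: 0.0212
```

Call:
send_rows --xyz '[[0,0,-0.03],[0,0,0],[0,0,0]]' --twist '[[0,0,0],[0,0,0],[0,0,0]]' --jaw '[1,1,1]'

```text
t: 20.9
tcp_pos: [0.5006, -0.2072, 0.0746]
tcp_rot: [3.105, 0.474, 0.0]
contact_force: [-2.2, 0.9, 5.8]
grip_width: 0.0212
```

The collar is seated, with a stop force of a few N at the same height as at the grasp. I release and retreat upward.

Call:
send_rows --xyz '[[0,0,0.05],[0,0,0],[0,0,0],[0,0,0],[0,0,0]]' --twist '[[0,0,0],[0,0,0],[0,0,0],[0,0,0],[0,0,0]]' --jaw '[0.9,0.72,0.65,0.5,0.3]' --squeeze 10

```text
t: 21.4
tcp_pos: [0.5006, -0.2072, 0.0746]
tcp_rot: [3.106, 0.474, 0.0]
contact_force: [-0.1, -0.1, -0.3]
grip_width: 0.0434
```

Call:
send_rows --xyz '[[0,0,0],[0,0,0],[0,0,0],[0,0,0],[0,0,0]]' --twist '[[0,0,0],[0,0,0],[0,0,0],[0,0,0],[0,0,0]]' --jaw '[0,0,0,0,0]'

```text
t: 21.9
tcp_pos: [0.5005, -0.2072, 0.0746]
tcp_rot: [3.106, 0.474, 0.0]
contact_force: [-0.9, -0.2, -1.0]
grip_width: 0.0834
```

Call:
send_rows --xyz '[[0,0,2],[0,0,3],[0,0,4],[0,0,4],[0,0,2]]' --twist '[[0,0,0],[0,0,0],[0,0,0],[0,0,0],[0,0,0]]' --jaw '[0,0,0,0,0]'

```text
t: 22.4
tcp_pos: [0.5019, -0.2076, 0.2282]
tcp_rot: [3.103, 0.473, 0.007]
contact_force: [0.9, 0.3, 0.4]
grip_width: 0.088
```

Call:
send_rows --xyz '[[0,0,0],[0,0,0],[0,0,0]]' --twist '[[0,0,0],[0,0,0],[0,0,0]]' --jaw '[0,0,0]'

```text
t: 22.7
tcp_pos: [0.4995, -0.2069, 0.223]
tcp_rot: [-3.104, -0.474, 0.004]
contact_force: [0.2, 0.4, -0.9]
grip_width: 0.0878
```

Run:
```python
from h import *
f=snap('wrist');save(f,'w9.png');W=cloud(f);print(telemetry.sense()['contact_force'])
d=np.hypot(W[...,0]-.5,W[...,1]+.206)
for z in(.126,.054,.046):
    m=(d<.03)&(abs(W[...,2]-z)<.003);print(z,m.sum(),cv2.minEnclosingCircle((W[m][:,:2]*1000).astype(np.float32)),np.median(W[m][:,2]))
```

```text
[ 0.60502384  0.75052275 -0.10932995]
0.126 792 ((499.85638427734375, -206.30868530273438), 10.820294380187988) 0.12489999799532966
0.054 1129 ((500.0616149902344, -206.2785186767578), 21.848983764648438) 0.052988429080552235
0.046 1480 ((500.00994873046875, -206.00103759765625), 29.989986419677734) 0.04502280911783518
```

View pics/w9.png

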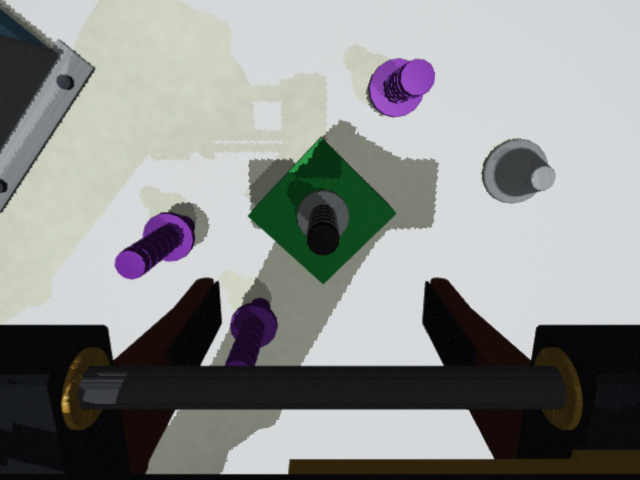

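The picture shows the tool upright in the holder at about (322,235). The collar top is 8 mm above the block top, so it is fully down, and the neighbouring objects have not moved.

```bash
python3 -c "
from bench import order;print(order.sign_off())"
```

```text
the job is handed in; nothing more can be done
None
```

The liner is out and in the blue tray, and the push-out tool is back in its green holder, fully down. I signed the job off at about 23 s on the robot's clock.

- **Pressing:** The nose went through the loose brass ring with no rise in force. It met the liner about 11 mm down, and the liner slid out under about 12 N at most. The wrist force then fell back to the tool's weight alone. I stopped before the collar touched the nozzle body.
- **Liner check:** The view down the bore shows the liner standing on the tray floor, its top at about 29 mm (30 expected).
- **Tool check:** The tool is upright, its collar top 8 mm above the holder block, so the collar is resting on it. The gripper is open and well clear.
- **Other objects:** In the last wrist picture the nozzle tip and the purple look-alikes stand where they were. I did not look at the basket, bottle and jar again at the end, but the arm never went near them.
- **Disagreement:** The wrist camera read about 3 mm off from the fixed cameras along y. I settled it by comparing the tool and stand in the same scene picture before going in.

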